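# Clamp the test cartridge in the bench reader and hold the cam lever

## Task

Press the green start button on the small beige control box fully down and let it come back up. Then swing the cam lever of the bench reader round (clockwise seen from above) until its black handle stands over the red index mark, the cam's highest lift, which presses the white test cartridge firmly against the read window; the lever springs back if let go, so finish while still holding it there with the gripper. Leave the other things on the bench where they are.

Things in the scene. Friction and masses are not known exactly. Their poses are not given: they have to be found in the camera images.
- start_top (a point): centre of the top face of the green round push button (32 mm across) on a beige control box 90 x 110 x 45 mm fixed to the bench; the box stands either left or right of the reader. Pressed straight down; nothing else stands on the box.
- start (a joint): travel of the start button in m: 0 is up, 0.006 is fully down (count on at least 0.0052); its spring needs about 5 N to go fully down and brings it up again
- cam_pivot (a point): point on the cam lever's upright pivot axis, at the mid-height of the handle's grip (78 mm above the bench). Fixed to the reader and turned with it: its +x points along the clamp's push, from the pivot to the cartridge and read window; its +z is up. The reader is a 315 x 170 x 15 mm aluminium plate (from 135 mm behind the pivot to 180 mm ahead along its x, fixed to the bench) with a beige head 120 mm wide and 110 mm high that begins 78 mm ahead of the pivot.
- index_mark (a point): middle of the red index line, 31 x 7 mm, on the plate, 101 to 132 mm from the pivot along cam_pivot's -x: the lever points along it at the cam's highest lift
- handle: the lever's arm (steel bar 16 mm wide, its top 52 mm above the bench) and grip: an upright black cylinder with a red top, 20 mm diameter, standing from 52 to 102 mm above the bench. Origin on the cylinder's axis at its mid-height, 95 mm from the pivot axis; its +x points to the pivot axis, +z up.
- lever (a joint): angle of the cam lever in rad about the upright pivot axis, growing clockwise seen from above: 0 at rest (handle to the right seen from the robot, along cam_pivot's -y), 1.5 at the highest lift (handle on cam_pivot's -x side, over the red mark), 2.1 at the end stop, beyond the peak. A spring turns it back to 0: about 1.3 N at the handle to start, 3 N at 1.5, plus 1 to 2 N for the cam rubbing on its jaw while it lifts.
- cartridge: white test cartridge, 12 x 42 x 45 mm, standing loose on the reader's plate in its guides between the cam's loose brass jaw and the read window; origin at the centre of its underside. It need not be touched.
- window: dark upright read window in front of the reader's head; it gives by 2 to 3 mm on a spring; at the highest lift the cam's sliding brass jaw presses the cartridge against it with about 8 N. 46 mm wide and high, 9 mm thick; origin at its centre.
- tip_box: orange and white pipette tip box, 90 x 115 x 60 mm (yellow tips to 66 mm), loose; stands on the other side of the reader from the control box. To be left alone. Origin at the centre of the underside.
- amber_bottle: amber bottle, 52 mm diameter, 100 mm high, loose, to be left alone; origin at the centre of the underside
- orange_tub: open orange tub, 110 mm across, 100 mm high, loose, to be left alone; origin at the centre of the underside
- tube_rack: white rack 190 x 65 mm with capped tubes, 100 mm high, loose, to be left alone; origin at the centre of the underside
- timer: white bench timer 60 x 75 x 20 mm, loose, to be left alone; origin at the centre of the underside
- pen: blue pen 125 x 10 x 10 mm, loose, to be left alone; origin at the centre of the underside, along its x
- slide_box: blue slide box 90 x 85 x 33 mm, loose, to be left alone; origin at the centre of the underside
Things that resemble listed ones, but are neither listed nor needed, are in the scene too. Leave any blue or turquoise look-alike of the part that bears start_top alone.

How it is judged:
By the outcome, as a careful person would: the job done as asked, in the order asked, and still so for the second after the job is handed in, while the arm keeps its last pose, push and grip.
It also fails if it takes over 51 s, if anything falls off the work surface, if the arm or the gripper's body presses on something with over 40 N, if the wrist force passes 120 N, or if a joint passes its speed limit or range.

## Robot

A 7-joint arm with a two-finger parallel gripper is mounted at the origin on the work surface. World frame = base frame: x ahead of the robot, y to its left, z up, the work surface at z = 0. Lengths are in m, angles in rad, forces in N, time in s.
With the tool pointing down it reaches from about 0.4 to 0.85 m from the base axis. Payload 4.5 kg.
Tool frame: the origin (TCP) lies on the mounting face of the last link; the fingertips stand 166 mm ahead of it and the grasp point (between the pads) lies 147 mm ahead of it; y points along the fingers, z is the direction in which the jaws open and shut, and the axes are right-handed (so a half turn about y gives the same grasp; the last joint's range is limited). The gripper opens to 88 mm and grips with 3 to 60 N. Pads are 18 mm wide; open, the fingers measure 123 mm over their backs; the gripper's body (75 mm by 187 mm) begins 45 mm behind the grasp point.
Start: joints at [0.034, 0.689, -0.195, 1.565, 0.157, 0.902, -0.215], TCP at [0.625, 0, 0.405] pointing down, gripper open.
Joint ranges: [-3.01, 3.01], [-0.46, 2.08], [-1.47, 1.51], [0.13, 2.56], [-1, 4.14], [0.04, 2.09], [-2.66, 2.66]. Speed limits (rad/s): [2.57, 2.57, 3.14, 3.14, 3.14, 3.14, 3.14].

## Interface

Orientations are given as a unit quaternion [x, y, z, w].
In Python, from plant import r gives the robot as it stands.
- The arm moves only by the tool arm_command, never from a script. Its argument "deltas" is a list of rows, each an object of numbers: "dx", "dy", "dz": the shift along the tool's x, y, z each as a share of 1000 mm, from -1 to 1; "wx", "wy", "wz": the turn, a rotation vector about the tool's x, y, z each as a share of 45 degrees, from -1 to 1. In form: [{"dx": .., "dy": .., "dz": .., "wx": .., "wy": .., "wz": ..}, ...]. A call has exactly 5 rows; each row is the pose to reach, as a shift and turn from the pose commanded when the call began, along the tool's axes at that moment; what a row does not reach only later rows make up. A row lasts 1/10 s, in which the tool goes at most 50 mm and 8.59 degrees, less where a joint would pass 70% of its speed; a pose out of reach is approached as far as the arm can. A call with a number of a shift or a turn outside -1 to 1 is refused whole. A call with a gripper value outside its range is refused whole. "claw" is the opening, from -1 (shut) to 1 (fully open), set as the call begins (left out, the last holds). The fingers move at their own pace and stop on an object; "grip_force" is the grip in N (left out, the last holds). Time passes only in rows, so rows that repeat a pose let the fingers close, or fill a call up. It gives the time, the measured TCP pose, the force and the opening at its end, in the units of the state.
- r.get_state(): the state, without advancing time (a new reading comes with each control period).
- r.snapshot(name): name is "scene" or "side" or "wrist"; returns the picture (400x640x3 uint8, red, green, blue); there is no depth.
- r.get_calibration(name): a dict with "vertical_fov" (degrees; the focal length in pixels is half the picture's height over the tangent of half this angle, whatever the lens; pixels are square), "cx", "cy" (the principal point, pixels), "R" (3x3) and "t" (3): a world point X has camera coordinates R X + t. Camera axes: x right, y down, z forward; pixel columns grow to the right and rows downward; lengths in m; the calibration is good to about 2 mm. The wrist camera is an equidistant fisheye: a pixel r from the principal point sees the ray r / f radians off the axis. A picture is of the moment at which its call begins: read the wrist's pose just before it. get_calibration takes no time and is no camera call; for the wrist camera it gives the pose at the moment of the call.
- r.finish_job(): hands the job in, once; it reports no verdict.
The state is a dict: "clock": time; "q": joint angles; "qd": joint speeds; "joint_torque": joint torques, N m; "tool_pos": TCP position; "eef_rot": TCP orientation; "contact_force": force on the tool from outside, world axes, zero at the start; "moment": the same for the moment, N m; "opening": opening from 0.0 (shut) to 1.0 (fully open).
Only numpy, scipy, OpenCV 4.12 (cv2) and the standard library are available. Lean on these libraries where they do the work, as an engineer would, in place of code of your own. Each camera call takes 0.05 s, during which the arm holds its last target.

## Working session

There is one attempt and no reset: what is moved stays moved. The work goes in short steps, Python scripts to look and compute and a tool call to move; the robot and the scene stay as the last step left them, time stands still between calls to the robot, and variables do not carry over. Pictures are saved under pics/ and viewed, and the job is handed in when it is done.

Besides the shell and the picture viewer there is one more tool, called as name(argument=value, ...) on one line, values as JSON. arm_command: Moves the arm, as the interface text tells. Shift numbers are shares of 1000 mm and turn numbers shares of 45 degrees, none past 1 either way. Its arguments: {"type":"object","properties":{"deltas":{"type":"array","items":{"type":"object","properties":{"dx":{"type":"number","minimum":-1,"maximum":1},"dy":{"type":"number","minimum":-1,"maximum":1},"dz":{"type":"number","minimum":-1,"maximum":1},"wx":{"type":"number","minimum":-1,"maximum":1},"wy":{"type":"number","minimum":-1,"maximum":1},"wz":{"type":"number","minimum":-1,"maximum":1}}}},"claw":{"type":"number"},"grip_force":{"type":"number"}},"required":["deltas"]}

```bash
ls; mkdir -p pics; python3 - <<'E'
from plant import r
import cv2
s=r.get_state();print(s)
for n in("scene","side","wrist"):
    c=r.get_calibration(n);print(n,c)
    cv2.imwrite(f"pics/{n}0.png",r.snapshot(n)[:,:,::-1])
E
```

```text
pics
{'clock': 0.0, 'q': array([ 0.03379863,  0.68996674, -0.19455287,  1.56631962,  0.15731568,
        0.90249598, -0.21511036]), 'qd': array([ 1.48761230e-03,  8.14235745e-05, -1.39810477e-03,  1.61611750e-03,
        1.65120497e-03,  7.82905600e-04, -9.57387204e-04]), 'joint_torque': array([ 3.38560185e-04, -5.27571630e+01, -1.26686912e+00, -1.53434461e+01,
       -5.26333472e-02,  6.56995355e-03,  1.65937727e-04]), 'tool_pos': array([ 6.24678781e-01, -1.10954614e-05,  4.03928016e-01]), 'eef_rot': array([ 0.50050495, -0.50038966,  0.49955386, -0.49955072]), 'contact_force': array([-0.2326683 ,  0.4159666 , -0.54361606]), 'moment': array([-0.0020994 ,  0.00173549,  0.02233822]), 'opening': 1.003581744219555}
scene {'vertical_fov': 46.34945314211525, 'cx': 332.96472333338653, 'cy': 201.38384962403154, 'R': array([[ 0.88995876,  0.45586767, -0.01257242],
       [ 0.30628829, -0.61791625, -0.72413189],
       [-0.33787702,  0.64059673, -0.68954691]]), 't': array([-0.47533064, -0.06274869,  1.41265017])}
side {'vertical_fov': 43.63407225103238, 'cx': 320.71699506302826, 'cy': 192.97735514178902, 'R': array([[ 0.85657833, -0.51547816, -0.02357593],
       [-0.27000003, -0.40879192, -0.87177357],
       [ 0.43974259,  0.75310785, -0.48934142]]), 't': array([-0.40581234,  0.25266815,  1.1724222 ])}
wrist {'vertical_fov': 65.70646984690485, 'cx': 321.2165882746727, 'cy': 196.60681695997238, 'R': array([[ 9.99998404e-01, -1.60233683e-04, -1.77930474e-03],
       [ 4.20563079e-04, -9.46864532e-01,  3.21632369e-01],
       [-1.73629689e-03, -3.21632604e-01, -9.46862954e-01]]), 't': array([-0.62494977, -0.04440148,  0.39112203])}
```

View pics/scene0.png

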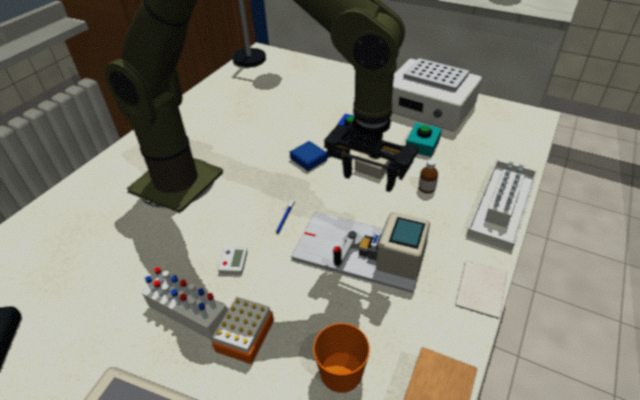

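View pics/side0.png

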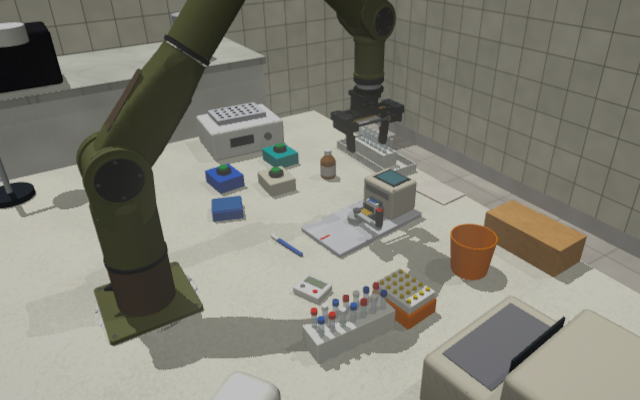

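View pics/wrist0.png

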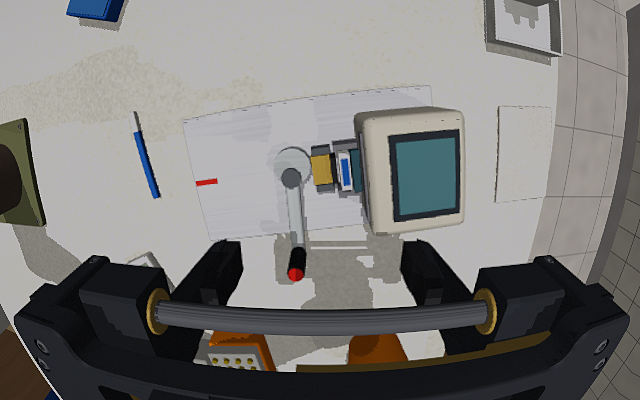

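The side picture shows the beige control box at about (276,178) with its green button at about (276,171). The teal (280,150) and blue (225,175) boxes are look-alikes. In the wrist picture the red mark is at about (207,182), the pivot at (290,178) and the red handle top at (296,273). The wrist picture's up direction is +y.

```bash
cat > h.py <<'E'
import numpy as np, cv2
from plant import r
def ray(c,u,v,fish=False):
    f=200/np.tan(np.radians(c["vertical_fov"])/2)
    x,y=u-c["cx"],v-c["cy"]
    if fish:
        rr=np.hypot(x,y);th=rr/f
        d=np.array([x/rr*np.sin(th),y/rr*np.sin(th),np.cos(th)])
    else: d=np.array([x/f,y/f,1.])
    R=np.array(c["R"]);return -R.T@c["t"],R.T@d
def onz(c,u,v,z,fish=False):
    o,d=ray(c,u,v,fish);return o+d*(z-o[2])/d[2]
def blobs(img,lo,hi,mn=8):
    h=cv2.cvtColor(img,cv2.COLOR_RGB2HSV)
    m=cv2.inRange(h,np.array(lo),np.array(hi))
    n,l,s,ce=cv2.connectedComponentsWithStats(m)
    return [(ce[i].round(1),s[i]) for i in range(1,n) if s[i][4]>=mn],l
def px(c,X):
    f=200/np.tan(np.radians(c["vertical_fov"])/2);p=np.array(c["R"])@X+c["t"];return f*p[0]/p[2]+c["cx"],f*p[1]/p[2]+c["cy"]
E
python3 - <<'E'
from h import *
W=cv2.imread("pics/wrist0.png")[:,:,::-1].copy();S=cv2.imread("pics/side0.png")[:,:,::-1].copy()
c=r.get_calibration("wrist");print("cam",ray(c,300,200,True)[0])
for lo,hi in(((0,150,120),(4,255,255)),((176,150,120),(180,255,255))):
  for ce,s in blobs(W,lo,hi)[0]:
    print(ce,s,onz(c,*ce,.015,True).round(4),onz(c,*ce,.102,True).round(4))
print("pivot z.055",onz(c,290,178,.055,True))
print("mark ends",onz(c,196.5,183.5,.015,True),onz(c,217,181,.015,True))
for n,p in dict(tl=(184,121),tr=(431,87),bl=(213,241)).items(): print(n,onz(c,*p,.015,True))
c=r.get_calibration("side")
for ce,s in blobs(S,(40,100,40),(80,255,255))[0]:
    print("green",ce,s,onz(c,*ce,.05,False).round(4))
cv2.imwrite("pics/c1.png",np.hstack([cv2.resize(S[120:240,190:310],None,fx=3.3,fy=3.3,interpolation=2)[:,:,::-1],cv2.resize(W[60:180+0,180:300],None,fx=3.3,fy=3.3)[:,:,::-1]]))
E
```

```text
cam [0.62570288 0.08366333 0.3836184 ]
[206.1 181.8] [196 179  21   7  90] [ 0.4757 -0.0213  0.015 ] [0.5111 0.0035 0.102 ]
[294.9 274.5] [288 269  15  13 138] [ 0.588  -0.1576  0.015 ] [ 0.5969 -0.1007  0.102 ]
pivot z.055 [ 0.59074587 -0.00628463  0.055     ]
mark ends [ 0.46156281 -0.02344339  0.015     ] [ 0.49113439 -0.02039533  0.015     ]
tl [0.45186305 0.05923194 0.015     ]
tr [0.75838544 0.09899547 0.015     ]
bl [ 0.47442775 -0.10687455  0.015     ]
green [279.2 144.8] [275 143   9   4  25] [0.6188 0.5323 0.05  ]
green [222.4 166.7] [219 165   8   5  29] [0.3778 0.4772 0.05  ]
green [275.3 168.5] [272 166   8   6  33] [0.52  0.366 0.05 ]
```

View pics/c1.png

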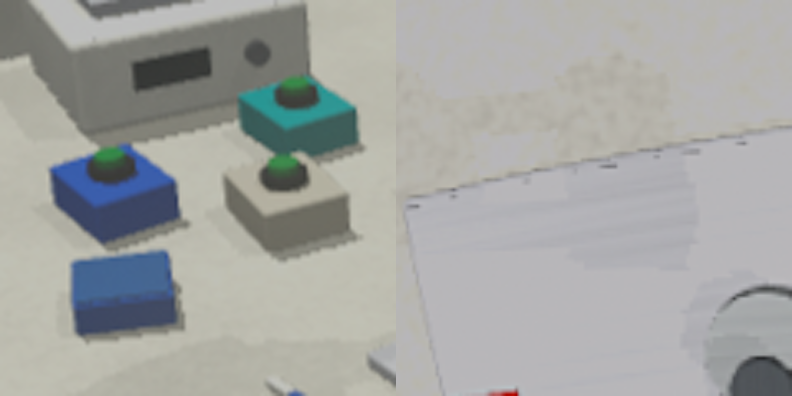

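```bash
python3 - <<'E'
from h import *
from scipy.spatial.transform import Rotation as T
s=r.get_state();R=T.from_quat(s["eef_rot"]).as_matrix();print(R.round(4))
print(R.T@(np.array([.52,.366,.35])-s["tool_pos"]))
E
```

```text
[[ 1.0e-04 -1.4e-03  1.0e+00]
 [-1.0e+00 -1.0e-04  1.0e-04]
 [ 1.0e-04 -1.0e+00 -1.4e-03]]
[-0.36603464  0.0541895  -0.10464317]
```

arm_command(deltas=[{"dx":-0.045,"dz":-0.012},{"dx":-0.09,"dz":-0.025},{"dx":-0.135,"dz":-0.037},{"dx":-0.18,"dz":-0.05},{"dx":-0.225,"dz":-0.063}], claw=-1, grip_force=20)

```text
invalid input at $.deltas[0]: expected keys dx, dy, dz, wx, wy, wz
```

arm_command(deltas=[{"dx":-0.04,"dz":-0.012,"dy":0.015},{"dx":-0.08,"dz":-0.024,"dy":0.03},{"dx":-0.115,"dz":-0.034,"dy":0.045},{"dx":-0.141,"dz":-0.042,"dy":0.055},{"dx":-0.141,"dz":-0.042,"dy":0.055}])

```text
invalid input at $.deltas[0]: expected keys dx, dy, dz, wx, wy, wz
```

arm_command(deltas=[{},{},{},{},{}])

```text
invalid input at $.deltas[0]: expected keys dx, dy, dz, wx, wy, wz
```

```bash
python3 - <<'E'
from h import *
s=r.get_state();print(s["clock"],s["tool_pos"],s["contact_force"],s["opening"],abs(s["qd"]).max())
W=r.snapshot("wrist");c=r.get_calibration("wrist")
I=W[:,:,::-1];cv2.imwrite("pics/w1.png",I)
for ce,s in blobs(W,(40,100,40),(80,255,255),20)[0]: print(ce,s,[onz(c,*ce,z,True).round(4) for z in(.05,.055,.06)])
E
```

```text
0.15 [ 6.24757926e-01 -1.63376404e-05  4.04091346e-01] [ 0.07124323 -0.65902338  0.52418134] 1.0006035880966095 0.003936648767992784
```

View pics/w1.png

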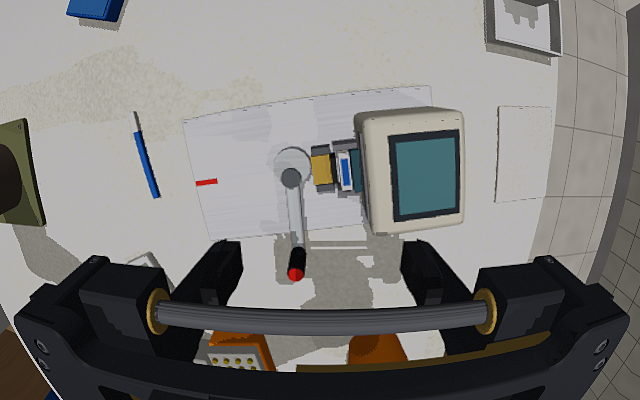

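The move calls were refused because every row needs all six keys, so nothing has moved and the picture is unchanged. I'll send the moves again with all six.

arm_command(deltas=[{"dx":-0.045,"dy":0,"dz":-0.012,"wx":0,"wy":0,"wz":0},{"dx":-0.09,"dy":0,"dz":-0.025,"wx":0,"wy":0,"wz":0},{"dx":-0.135,"dy":0,"dz":-0.037,"wx":0,"wy":0,"wz":0},{"dx":-0.18,"dy":0,"dz":-0.05,"wx":0,"wy":0,"wz":0},{"dx":-0.225,"dy":0,"dz":-0.063,"wx":0,"wy":0,"wz":0}], claw=-1, grip_force=20)

```text
clock: 0.7
tool_pos: [0.5613, 0.2266, 0.4046]
eef_rot: [-0.5, 0.5, -0.5, 0.5]
contact_force: [0.8, -0.8, 0.4]
opening: 0.568
```

arm_command(deltas=[{"dx":-0.04,"dy":0.015,"dz":-0.012,"wx":0,"wy":0,"wz":0},{"dx":-0.08,"dy":0.03,"dz":-0.024,"wx":0,"wy":0,"wz":0},{"dx":-0.115,"dy":0.045,"dz":-0.034,"wx":0,"wy":0,"wz":0},{"dx":-0.141,"dy":0.055,"dz":-0.042,"wx":0,"wy":0,"wz":0},{"dx":-0.141,"dy":0.055,"dz":-0.042,"wx":0,"wy":0,"wz":0}])

```text
clock: 1.2
tool_pos: [0.5167, 0.371, 0.348]
eef_rot: [0.503, -0.5, 0.496, -0.502]
contact_force: [-0.3, -0.2, 0.3]
opening: 0.114
```

arm_command(deltas=[{"dx":0,"dy":0,"dz":0,"wx":0,"wy":0,"wz":0},{"dx":0,"dy":0,"dz":0,"wx":0,"wy":0,"wz":0},{"dx":0,"dy":0,"dz":0,"wx":0,"wy":0,"wz":0},{"dx":0,"dy":0,"dz":0,"wx":0,"wy":0,"wz":0},{"dx":0,"dy":0,"dz":0,"wx":0,"wy":0,"wz":0}])

```text
clock: 1.7
tool_pos: [0.5204, 0.3653, 0.3501]
eef_rot: [0.5, -0.5, 0.5, -0.5]
contact_force: [0.4, -0.3, -0.3]
opening: 0.007
```

```bash
python3 - <<'E'
from h import *
s=r.get_state();print(s["clock"],s["tool_pos"],s["contact_force"],s["opening"],abs(s["qd"]).max())
W=r.snapshot("wrist");c=r.get_calibration("wrist")
I=W[:,:,::-1];cv2.imwrite("pics/w2.png",I)
for ce,s in blobs(W,(40,100,40),(80,255,255),20)[0]: print(ce,s,[onz(c,*ce,z,True).round(4) for z in(.05,.055,.06)])
E
```

```text
1.7 [0.52044422 0.36528537 0.35008607] [ 0.35315774 -0.27949252 -0.29691528] 0.006634472758187434 0.0048024132341127285
[417.1  42.2] [ 399   25   37   35 1015] [array([0.6084, 0.502 , 0.05  ]), array([0.6068, 0.5011, 0.055 ]), array([0.6053, 0.5001, 0.06  ])]
[160.3 106.4] [145  90  33  35 838] [array([0.3646, 0.4474, 0.05  ]), array([0.3674, 0.4474, 0.055 ]), array([0.3702, 0.4474, 0.06  ])]
[306.7 220.1] [290 203  34  35 938] [array([0.5071, 0.33  , 0.05  ]), array([0.5073, 0.3321, 0.055 ]), array([0.5076, 0.3343, 0.06  ])]
[  7.5 366.2] [  0 354  19  28 362] [array([-0.3917, -0.1655,  0.05  ]), array([-0.3754, -0.1545,  0.055 ]), array([-0.3591, -0.1436,  0.06  ])]
```

View pics/w2.png

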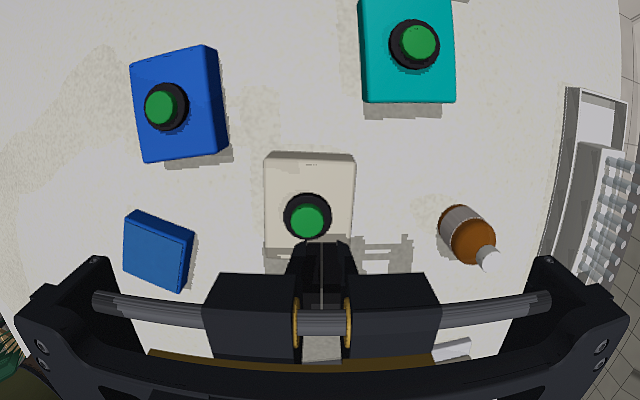

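The beige box's green top is at (307,220) and unobstructed. Next I'll triangulate it against the side-view ray.

```bash
python3 - <<'E'
from h import *
S=cv2.imread("pics/side0.png")[:,:,::-1].copy()
c=r.get_calibration("wrist");cs=r.get_calibration("side")
print(blobs(S[155:185,260:295].copy(),(35,60,20),(90,255,255),5)[0])
o1,d1=ray(c,306.7,220.1,True)
for p in((275.3,168.5),(275.3,169.5)):
  o2,d2=ray(cs,*p)
  d1/=np.linalg.norm(d1);d2=d2/np.linalg.norm(d2)
  t=np.linalg.lstsq(np.c_[d1,-d2],o2-o1,rcond=None)[0];print(o1+t[0]*d1,o2+t[1]*d2)
f=200/np.tan(np.radians(c["vertical_fov"]/2));print("range from dia",.032/(34.5/f), "tip dist",)
for z in(.06,.065,.07,.075):
  P=onz(c,306.7,220.1,z,True);print(z,P,np.linalg.norm(P-o1))
E
```

```text
[(array([19.1,  6. ]), array([  3,   0,  32,  18, 361], dtype=int32))]
[0.507876   0.33672048 0.06577222] [0.50683378 0.3371312  0.0656504 ]
[0.50772657 0.33547491 0.06285127] [0.50610027 0.33611513 0.06266146]
range from dia 0.2872643861212118 tip dist
0.06 [0.5075807  0.33425907 0.06      ] 0.29333245994573603
0.065 [0.50783649 0.33639118 0.065     ] 0.28789082928608084
0.07 [0.50809229 0.3385233  0.07      ] 0.28244919862642565
0.075 [0.50834808 0.34065541 0.075     ] 0.2770075679667705
```

arm_command(deltas=[{"dx":0.015,"dy":0.02,"dz":-0.006,"wx":0,"wy":0,"wz":0},{"dx":0.0285,"dy":0.05,"dz":-0.0125,"wx":0,"wy":0,"wz":0},{"dx":0.0285,"dy":0.08,"dz":-0.0125,"wx":0,"wy":0,"wz":0},{"dx":0.0285,"dy":0.1,"dz":-0.0125,"wx":0,"wy":0,"wz":0},{"dx":0.0285,"dy":0.105,"dz":-0.0125,"wx":0,"wy":0,"wz":0}])

```text
clock: 2.25
tool_pos: [0.5069, 0.3368, 0.2427]
eef_rot: [0.501, -0.5, 0.5, -0.499]
contact_force: [-0.0, -0.7, 0.5]
opening: 0.004
```

arm_command(deltas=[{"dx":0,"dy":0.002,"dz":0,"wx":0,"wy":0,"wz":0},{"dx":0,"dy":0.004,"dz":0,"wx":0,"wy":0,"wz":0},{"dx":0,"dy":0.006,"dz":0,"wx":0,"wy":0,"wz":0},{"dx":0,"dy":0.008,"dz":0,"wx":0,"wy":0,"wz":0},{"dx":0,"dy":0.008,"dz":0,"wx":0,"wy":0,"wz":0}])

```text
clock: 2.75
tool_pos: [0.5076, 0.3376, 0.237]
eef_rot: [-0.5, 0.5, -0.5, 0.5]
contact_force: [-0.0, 0.0, -0.4]
opening: 0.006
```

```bash
python3 - <<'E'
from h import *
s=r.get_state();print(s["clock"],s["tool_pos"],s["contact_force"])
cv2.imwrite("pics/w3.png",r.snapshot("wrist")[150:300,220:420,::-1].repeat(3,0).repeat(3,1))
E
```

```text
2.75 [0.50759227 0.33759351 0.2370348 ] [-0.03152261  0.04615983 -0.36729041]
```

View pics/w3.png

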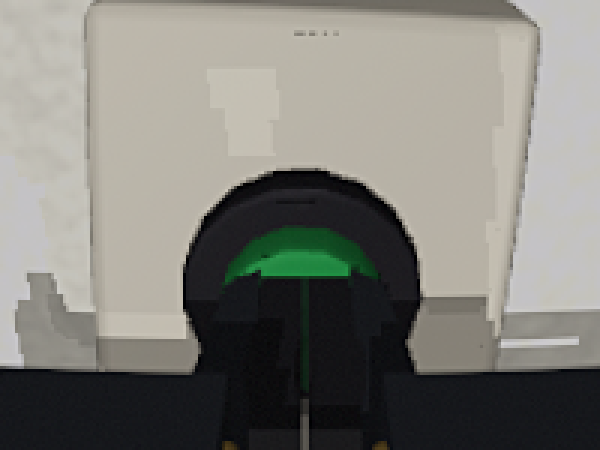

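The closed fingertips are centred over the green cap. I'll press in small steps.

arm_command(deltas=[{"dx":0,"dy":0.002,"dz":0,"wx":0,"wy":0,"wz":0},{"dx":0,"dy":0.004,"dz":0,"wx":0,"wy":0,"wz":0},{"dx":0,"dy":0.006,"dz":0,"wx":0,"wy":0,"wz":0},{"dx":0,"dy":0.008,"dz":0,"wx":0,"wy":0,"wz":0},{"dx":0,"dy":0.008,"dz":0,"wx":0,"wy":0,"wz":0}])

```text
clock: 3.3
tool_pos: [0.5077, 0.3376, 0.2288]
eef_rot: [-0.5, 0.5, -0.5, 0.5]
contact_force: [-0.7, 0.2, 4.1]
opening: 0.005
```

arm_command(deltas=[{"dx":0,"dy":0.001,"dz":0,"wx":0,"wy":0,"wz":0},{"dx":0,"dy":0.002,"dz":0,"wx":0,"wy":0,"wz":0},{"dx":0,"dy":0.003,"dz":0,"wx":0,"wy":0,"wz":0},{"dx":0,"dy":0.003,"dz":0,"wx":0,"wy":0,"wz":0},{"dx":0,"dy":0.003,"dz":0,"wx":0,"wy":0,"wz":0}])

```text
clock: 3.8
tool_pos: [0.5076, 0.3376, 0.2273]
eef_rot: [-0.5, 0.5, -0.5, 0.5]
contact_force: [-2.7, -1.9, 15.7]
opening: 0.004
```

The force rose from 4 to 16 N at the bottom, so the button is fully down. Now I'll let it up and check it.

arm_command(deltas=[{"dx":0,"dy":-0.004,"dz":0,"wx":0,"wy":0,"wz":0},{"dx":0,"dy":-0.008,"dz":0,"wx":0,"wy":0,"wz":0},{"dx":0,"dy":-0.02,"dz":0,"wx":0,"wy":0,"wz":0},{"dx":0,"dy":-0.05,"dz":0,"wx":0,"wy":0,"wz":0},{"dx":0,"dy":-0.09,"dz":0,"wx":0,"wy":0,"wz":0}])

```text
clock: 4.3
tool_pos: [0.5067, 0.337, 0.3152]
eef_rot: [0.502, -0.5, 0.5, -0.498]
contact_force: [0.2, -0.1, 0.5]
opening: 0.005
```

arm_command(deltas=[{"dx":0.02,"dy":-0.03,"dz":0,"wx":0,"wy":0,"wz":0},{"dx":0.06,"dy":-0.06,"dz":0,"wx":0,"wy":0,"wz":0},{"dx":0.105,"dy":-0.065,"dz":0.01,"wx":0,"wy":0,"wz":0},{"dx":0.15,"dy":-0.065,"dz":0.02,"wx":0,"wy":0,"wz":0},{"dx":0.195,"dy":-0.065,"dz":0.03,"wx":0,"wy":0,"wz":0}], claw=0.5)

```text
clock: 4.8
tool_pos: [0.5375, 0.1408, 0.3816]
eef_rot: [-0.5, 0.5, -0.5, 0.5]
contact_force: [0.2, -0.9, -0.8]
opening: 0.435
```

arm_command(deltas=[{"dx":0.045,"dy":0,"dz":0.012,"wx":0,"wy":0,"wz":0},{"dx":0.09,"dy":0,"dz":0.024,"wx":0,"wy":0,"wz":0},{"dx":0.135,"dy":0,"dz":0.036,"wx":0,"wy":0,"wz":0},{"dx":0.18,"dy":0,"dz":0.048,"wx":0,"wy":0,"wz":0},{"dx":0.223,"dy":0.02,"dz":0.059,"wx":0,"wy":0,"wz":0}])

```text
clock: 5.3
tool_pos: [0.5976, -0.0828, 0.363]
eef_rot: [0.499, -0.499, 0.502, -0.501]
contact_force: [1.9, -0.1, -0.2]
opening: 0.751
```

arm_command(deltas=[{"dx":0.02,"dy":0.01,"dz":0,"wx":0,"wy":0,"wz":0},{"dx":0.02,"dy":0.03,"dz":0,"wx":0,"wy":0,"wz":0},{"dx":0.02,"dy":0.03,"dz":0,"wx":0,"wy":0,"wz":0},{"dx":0.02,"dy":0.03,"dz":0,"wx":0,"wy":0,"wz":0},{"dx":0.02,"dy":0.03,"dz":0,"wx":0,"wy":0,"wz":0}])

```text
clock: 5.8
tool_pos: [0.5969, -0.0995, 0.3318]
eef_rot: [-0.5, 0.499, -0.5, 0.501]
contact_force: [0.1, -0.2, -0.7]
opening: 0.749
```

```bash
python3 - <<'E'
from h import *
s=r.get_state();print(s["clock"],s["tool_pos"],s["contact_force"],s["opening"],abs(s["qd"]).max())
W=r.snapshot("wrist");c=r.get_calibration("wrist")
S=r.snapshot("side")
cv2.imwrite("pics/w4.png",W[:,:,::-1]);cv2.imwrite("pics/s4.png",S[:,:,::-1])
for lo,hi in(((0,150,120),(4,255,255)),((176,150,120),(180,255,255))):
  for ce,s in blobs(W,lo,hi)[0]:
    print(ce,s,onz(c,*ce,.015,True).round(4),onz(c,*ce,.102,True).round(4))
cs=r.get_calibration("side")
for ce,s in blobs(S,(40,100,40),(80,255,255))[0]: print("green",ce,s)
E
```

```text
5.8 [ 0.59690317 -0.09945497  0.33182382] [ 0.1410252  -0.186632   -0.68128564] 0.748754458180605 0.004896526647960186
[198.1 106. ] [185 100  27  12 163] [ 0.476  -0.0214  0.015 ] [ 0.5118 -0.0198  0.102 ]
[319.7 214.7] [308 204  24  22 404] [ 0.5969 -0.1361  0.015 ] [ 0.5972 -0.1008  0.102 ]
[118.9 262.2] [116 259   7   7  39] [ 0.3319 -0.2079  0.015 ] [ 0.41   -0.1515  0.102 ]
green [279.1 144.8] [275 143   9   4  24]
green [222.5 166.6] [219 165   8   4  28]
green [275.3 168.5] [272 166   8   6  33]
```

View pics/w4.png

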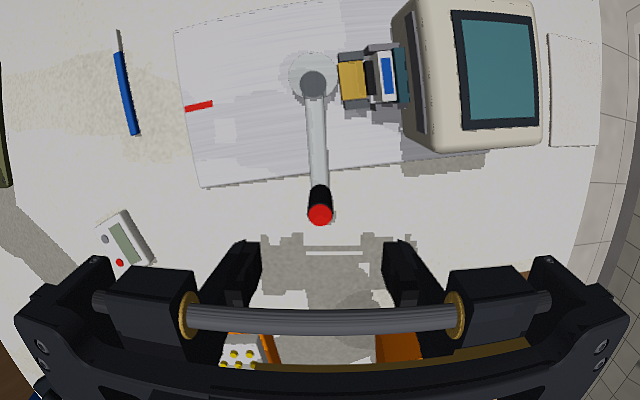

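View pics/s4.png

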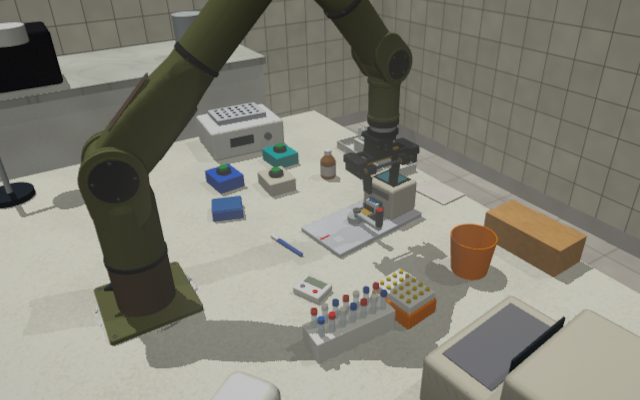

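The green blob of the beige box is back at its original pixel (275.3,168.5), so the button came up. In the wrist view the handle top at (320,215) gives (0.597,-0.101), 95 mm from the pivot at (0.591,-0.006). The mark lies 86° clockwise from it, which is the expected 1.5 rad. I'll descend over the handle now.

arm_command(deltas=[{"dx":0.001,"dy":0.03,"dz":0,"wx":0,"wy":0,"wz":0},{"dx":0.001,"dy":0.06,"dz":0,"wx":0,"wy":0,"wz":0},{"dx":0.001,"dy":0.085,"dz":0,"wx":0,"wy":0,"wz":0},{"dx":0.001,"dy":0.102,"dz":0,"wx":0,"wy":0,"wz":0},{"dx":0.001,"dy":0.102,"dz":0,"wx":0,"wy":0,"wz":0}])

```text
clock: 6.4
tool_pos: [0.5958, -0.1009, 0.2272]
eef_rot: [0.501, -0.501, 0.499, -0.499]
contact_force: [-0.8, 0.6, -0.4]
opening: 0.75
```

arm_command(deltas=[{"dx":0,"dy":0,"dz":0,"wx":0,"wy":0,"wz":0},{"dx":0,"dy":0,"dz":0,"wx":0,"wy":0,"wz":0},{"dx":0,"dy":0,"dz":0,"wx":0,"wy":0,"wz":0},{"dx":0,"dy":0,"dz":0,"wx":0,"wy":0,"wz":0},{"dx":0,"dy":0,"dz":0,"wx":0,"wy":0,"wz":0}], claw=-1, grip_force=25)

```text
clock: 6.9
tool_pos: [0.5967, -0.1015, 0.2293]
eef_rot: [0.5, -0.5, 0.5, -0.5]
contact_force: [-0.5, 0.8, -0.2]
opening: 0.318
```

arm_command(deltas=[{"dx":0,"dy":0,"dz":0,"wx":0,"wy":0,"wz":0},{"dx":0,"dy":0,"dz":0,"wx":0,"wy":0,"wz":0},{"dx":0,"dy":0,"dz":0,"wx":0,"wy":0,"wz":0},{"dx":0,"dy":0,"dz":0,"wx":0,"wy":0,"wz":0},{"dx":0,"dy":0,"dz":0,"wx":0,"wy":0,"wz":0}])

```text
clock: 7.4
tool_pos: [0.5964, -0.1015, 0.2289]
eef_rot: [0.5, -0.5, 0.5, -0.5]
contact_force: [-1.4, 0.2, 5.6]
opening: 0.214
```

```bash
cat > arc.py <<'E'
from h import *
from scipy.spatial.transform import Rotation as T
import sys
# rows for turning clockwise about pivot by given angles from a given commanded tool position (tool down), lever frame
P=np.array([.591,-.0062])
def rows(pos,Rt,angs):
    for a in angs:
        th=-np.radians(a);d=pos[:2]-P
        n=P+np.array([[np.cos(th),-np.sin(th)],[np.sin(th),np.cos(th)]])@d
        t=Rt.T@np.array([*(n-pos[:2]),0]);print(a,t.round(4),"wy",round(a/45,3))
s=r.get_state();R=T.from_quat(s["eef_rot"]).as_matrix();print(s["clock"],s["tool_pos"],s["contact_force"],s["opening"],R.round(3))
d=s["tool_pos"][:2]-P;print("rad",np.hypot(*d),"ang",np.degrees(np.arctan2(d[1],d[0])))
rows(s["tool_pos"],R,[float(a) for a in sys.argv[1:]])
E
python3 arc.py 4 8 12 16 20
```

```text
7.4 [ 0.59641835 -0.10152736  0.22892344] [-1.42131266  0.18751062  5.591765  ] 0.2137912213860443 [[-0. -0.  1.]
 [-1. -0. -0.]
 [ 0. -1. -0.]]
rad 0.09548122383107763 ang -86.7468437268676
4.0 [ 0.0001  0.     -0.0067] wy 0.089
8.0 [-0.0002  0.     -0.0133] wy 0.178
12.0 [-0.001   0.     -0.0199] wy 0.267
16.0 [-0.0022  0.     -0.0265] wy 0.356
20.0 [-0.0039  0.     -0.0329] wy 0.444
```

arm_command(deltas=[{"dx":0.0001,"dy":0,"dz":-0.0067,"wx":0,"wy":0.089,"wz":0},{"dx":-0.0002,"dy":0,"dz":-0.0133,"wx":0,"wy":0.178,"wz":0},{"dx":-0.001,"dy":0,"dz":-0.0199,"wx":0,"wy":0.267,"wz":0},{"dx":-0.0022,"dy":0,"dz":-0.0265,"wx":0,"wy":0.356,"wz":0},{"dx":-0.0039,"dy":0,"dz":-0.0329,"wx":0,"wy":0.444,"wz":0}])

```text
clock: 7.9
tool_pos: [0.564, -0.098, 0.2289]
eef_rot: [0.404, -0.579, 0.58, -0.405]
contact_force: [0.2, -0.3, 1.3]
opening: 0.217
```

```bash
python3 arc.py 4 8 12 16 20
```

```text
7.9 [ 0.5639899  -0.09801545  0.22893432] [ 0.21327288 -0.34501158  1.26380655] 0.21651575070746837 [[-0.344  0.002  0.939]
 [-0.939 -0.001 -0.344]
 [ 0.    -1.     0.002]]
rad 0.09570592108158382 ang -106.39273161816112
4.0 [ 0.0002 -0.     -0.0067] wy 0.089
8.0 [-0.0001 -0.     -0.0134] wy 0.178
12.0 [-0.0008 -0.     -0.02  ] wy 0.267
16.0 [-0.002  -0.0001 -0.0266] wy 0.356
20.0 [-0.0036 -0.0001 -0.033 ] wy 0.444
```

arm_command(deltas=[{"dx":0.0001,"dy":0,"dz":-0.0067,"wx":0,"wy":0.089,"wz":0},{"dx":-0.0002,"dy":0,"dz":-0.0133,"wx":0,"wy":0.178,"wz":0},{"dx":-0.001,"dy":0,"dz":-0.0199,"wx":0,"wy":0.267,"wz":0},{"dx":-0.0022,"dy":0,"dz":-0.0265,"wx":0,"wy":0.356,"wz":0},{"dx":-0.0039,"dy":0,"dz":-0.0329,"wx":0,"wy":0.444,"wz":0}])

```text
clock: 8.4
tool_pos: [0.5342, -0.0835, 0.2289]
eef_rot: [0.298, -0.64, 0.642, -0.298]
contact_force: [0.8, -2.2, 2.1]
opening: 0.217
```

arm_command(deltas=[{"dx":0.0001,"dy":0,"dz":-0.0067,"wx":0,"wy":0.089,"wz":0},{"dx":-0.0002,"dy":0,"dz":-0.0133,"wx":0,"wy":0.178,"wz":0},{"dx":-0.001,"dy":0,"dz":-0.0199,"wx":0,"wy":0.267,"wz":0},{"dx":-0.0022,"dy":0,"dz":-0.0265,"wx":0,"wy":0.356,"wz":0},{"dx":-0.0039,"dy":0,"dz":-0.0329,"wx":0,"wy":0.444,"wz":0}])

```text
clock: 8.9
tool_pos: [0.5113, -0.06, 0.2289]
eef_rot: [0.182, -0.682, 0.684, -0.182]
contact_force: [-1.0, -4.4, 3.3]
opening: 0.217
```

```bash
python3 arc.py 4 8 12 16 20; python3 - <<'E'
from h import *
cv2.imwrite("pics/w5.png",r.snapshot("wrist")[:,:,::-1])
E
```

```text
8.9 [ 0.51128418 -0.06004017  0.22890157] [-1.03561634 -4.43527462  3.32449228] 0.21728432589736743 [[-0.867  0.001  0.498]
 [-0.498 -0.003 -0.867]
 [ 0.    -1.     0.003]]
rad 0.09619447294066541 ang -145.96485477015415
4.0 [ 0.0003 -0.     -0.0067] wy 0.089
8.0 [ 0.     -0.     -0.0134] wy 0.178
12.0 [-0.0006 -0.0001 -0.0201] wy 0.267
16.0 [-0.0018 -0.0001 -0.0267] wy 0.356
20.0 [-0.0034 -0.0001 -0.0332] wy 0.444
```

View pics/w5.png

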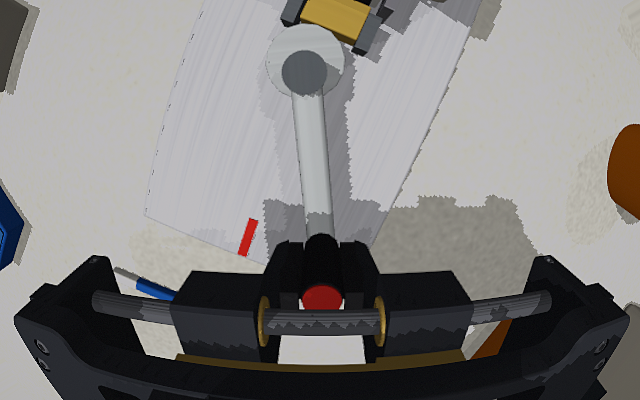

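The handle's red top (322,297) is held between the pads and the lever follows. The red mark at (248,237) is still about 26° ahead.

arm_command(deltas=[{"dx":0.0003,"dy":0,"dz":-0.0067,"wx":0,"wy":0.089,"wz":0},{"dx":0,"dy":0,"dz":-0.0134,"wx":0,"wy":0.178,"wz":0},{"dx":-0.0006,"dy":0,"dz":-0.0201,"wx":0,"wy":0.267,"wz":0},{"dx":-0.0018,"dy":0,"dz":-0.0267,"wx":0,"wy":0.356,"wz":0},{"dx":-0.0034,"dy":0,"dz":-0.0332,"wx":0,"wy":0.444,"wz":0}])

```text
clock: 9.45
tool_pos: [0.4974, -0.0297, 0.2289]
eef_rot: [0.061, -0.704, 0.705, -0.061]
contact_force: [-0.7, -5.9, 3.6]
opening: 0.217
```

arm_command(deltas=[{"dx":0.0002,"dy":0,"dz":-0.0034,"wx":0,"wy":0.045,"wz":0},{"dx":0.0003,"dy":0,"dz":-0.0067,"wx":0,"wy":0.089,"wz":0},{"dx":0,"dy":0,"dz":-0.0108,"wx":0,"wy":0.144,"wz":0},{"dx":0,"dy":0,"dz":-0.0108,"wx":0,"wy":0.144,"wz":0},{"dx":0,"dy":0,"dz":-0.0108,"wx":0,"wy":0.144,"wz":0}])

```text
clock: 9.95
tool_pos: [0.4953, -0.0186, 0.2288]
eef_rot: [0.023, -0.706, 0.707, -0.022]
contact_force: [-3.3, -2.7, 5.4]
opening: 0.218
```

```bash
python3 arc.py 1 2 ; python3 - <<'E'
from h import *
W=r.snapshot("wrist");c=r.get_calibration("wrist");S=r.snapshot("side");Q=r.snapshot("scene")
cv2.imwrite("pics/w6.png",W[:,:,::-1])
cv2.imwrite("pics/ss6.png",np.vstack([cv2.resize(x[y:y+130,q:q+260],None,fx=2.2,fy=2.2)[:,:,::-1] for x,y,q in((S,140,250),(Q,180,240))]))
for lo,hi in(((0,150,60),(4,255,255)),((176,150,60),(180,255,255))):
  for ce,s in blobs(W,lo,hi,20)[0]:
    print(ce,s,onz(c,*ce,.015,True).round(4),onz(c,*ce,.102,True).round(4))
E
```

```text
9.95 [ 0.49531304 -0.01856527  0.22884377] [-3.31391831 -2.71406636  5.35209177] 0.21754060044067114 [[-0.998 -0.001  0.063]
 [-0.063 -0.002 -0.998]
 [ 0.001 -1.     0.001]]
rad 0.09648261518400551 ang -172.63668631686815
1.0 [ 0.0001 -0.     -0.0017] wy 0.022
2.0 [ 0.0002 -0.     -0.0034] wy 0.044
[321.5 297.9] [302 285  40  25 833] [ 0.4318 -0.0234  0.015 ] [ 0.4986 -0.019   0.102 ]
[634.  339.2] [628 332  12  16 125] [ 0.2949 -0.5578  0.015 ] [ 0.4232 -0.3129  0.102 ]
[622.8 369. ] [617 363  13  13  91] [ 0.2072 -0.6072  0.015 ] [ 0.375 -0.34   0.102]
[598.2 389.7] [592 383  13  14 103] [ 0.1681 -0.5557  0.015 ] [ 0.3536 -0.3117  0.102 ]
```

View pics/w6.png

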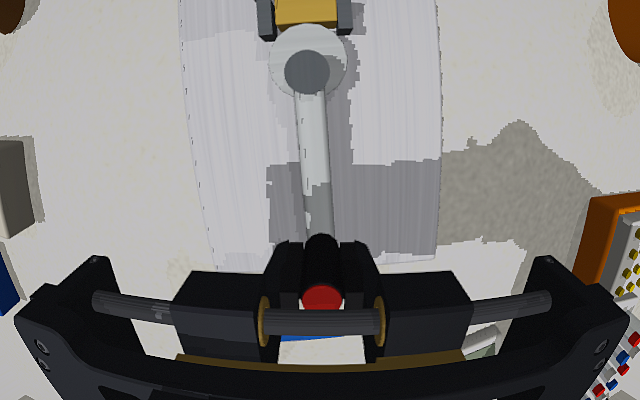

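View pics/ss6.png

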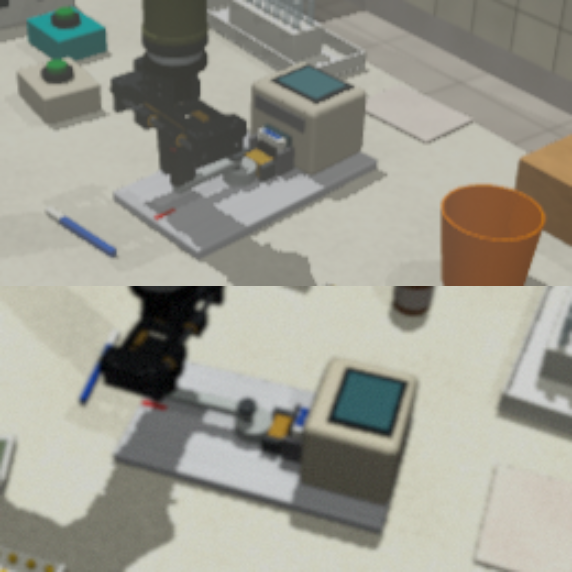

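```bash
python3 - <<'E'
from h import *
c=r.get_calibration("wrist")
c0={'vertical_fov': 65.70646984690485, 'cx': 321.2165882746727, 'cy': 196.60681695997238, 'R': np.array([[ 9.99998404e-01, -1.60233683e-04, -1.77930474e-03],[ 4.20563079e-04, -9.46864532e-01,  3.21632369e-01],[-1.73629689e-03, -3.21632604e-01, -9.46862954e-01]]), 't': np.array([-0.62494977, -0.04440148,  0.39112203])}
pp=[]
for n,b in(("w6",(270,30,350,110)),("wrist0",(270,155,315,200))):
    g=cv2.imread(f"pics/{n}.png",0);x0,y0,x1,y1=b
    m=((g>60)&(g<118)).astype(np.uint8)[y0:y1,x0:x1]
    m=cv2.morphologyEx(m,cv2.MORPH_OPEN,np.ones((7,7)))
    k,l,s,ce=cv2.connectedComponentsWithStats(m)
    print(n,[(ce[i]+[x0,y0],s[i]) for i in range(1,k)])
def tri(a,b):
    o1,d1=ray(c,*a,True);o2,d2=ray(c0,*b,True)
    t=np.linalg.lstsq(np.c_[d1,-d2],o2-o1,rcond=None)[0];return o1+t[0]*d1,o2+t[1]*d2
P=tri((306.8,72.3),(290.6,178));print(P)
P=(P[0]+P[1])/2;H=np.array(r.get_state()["tool_pos"]);M=np.array([.4758,-.0213])
a=lambda p:np.degrees(np.arctan2(p[1]-P[1],p[0]-P[0]))
print("handle",a(H),"mark",a(M),np.hypot(*(H-P)[:2]),np.hypot(*(M-P[:2])))
E
```

```text
w6 [(array([307.15930305,  71.74424393]), array([  15,   20,   45,   44, 1607], dtype=int32))]
wrist0 [(array([290.42068966, 177.84482759]), array([ 12,  14,  18,  18, 290], dtype=int32))]
(array([ 0.59092757, -0.00612972,  0.05484545]), array([ 0.59126735, -0.00631412,  0.05486039]))
handle -172.64272596481993 mark -172.5494013243993 0.09656599892631557 0.11627920055943097
```

Triangulating the pivot independently gives the handle at -172.6° and the mark at -172.5°, so they agree. I'll take 1 mm of radial pull off, let it settle and recheck.

arm_command(deltas=[{"dx":-0.001,"dy":0,"dz":0,"wx":0,"wy":0,"wz":0},{"dx":-0.001,"dy":0,"dz":0,"wx":0,"wy":0,"wz":0},{"dx":-0.001,"dy":0,"dz":0,"wx":0,"wy":0,"wz":0},{"dx":-0.001,"dy":0,"dz":0,"wx":0,"wy":0,"wz":0},{"dx":-0.001,"dy":0,"dz":0,"wx":0,"wy":0,"wz":0}])

```text
clock: 10.6
tool_pos: [0.4956, -0.0186, 0.2288]
eef_rot: [0.023, -0.706, 0.707, -0.021]
contact_force: [-3.9, -2.9, 7.4]
opening: 0.217
```

arm_command(deltas=[{"dx":0,"dy":0,"dz":0,"wx":0,"wy":0,"wz":0},{"dx":0,"dy":0,"dz":0,"wx":0,"wy":0,"wz":0},{"dx":0,"dy":0,"dz":0,"wx":0,"wy":0,"wz":0},{"dx":0,"dy":0,"dz":0,"wx":0,"wy":0,"wz":0},{"dx":0,"dy":0,"dz":0,"wx":0,"wy":0,"wz":0}])

```text
clock: 11.1
tool_pos: [0.4956, -0.0186, 0.2288]
eef_rot: [0.023, -0.706, 0.707, -0.021]
contact_force: [-3.7, -3.1, 7.4]
opening: 0.22
```

```bash
python3 arc.py
```

```text
11.1 [ 0.49562536 -0.01859641  0.22884266] [-3.67916584 -3.10516699  7.41282711] 0.2199754053455913 [[-0.998 -0.003  0.063]
 [-0.063 -0.001 -0.998]
 [ 0.003 -1.     0.001]]
rad 0.0961768809629787 ang -172.59444399222284
```

The pose is steady, the tangential load of about 3 N matches the expected spring force, and the grip holds. I'm handing in.

```bash
python3 -c "
from plant import r
print(r.finish_job())"
```

```text
the job is handed in; nothing more can be done
None
```

I pressed the green button on the beige box and let it come up. I then gripped the cam lever's handle and swung it about 86° clockwise onto the red mark. I handed in at 11.1 s of the 51 s allowed, with the gripper still holding the lever there.

- **Button:** the force rose from about 4 N to 16 N at the bottom, against the roughly 5 N its spring needs, so it was fully down. Afterwards its green top was back at the same side-view pixel as before.
- **Lever:** the gripper holding the handle stood at -172.6° about the pivot and the red mark at -172.5°. The tangential load was about 3 N, as expected at the cam's highest lift. The wrist, side and scene pictures showed the handle held and the lever along the mark.
- **Disagreements:**
  - The red top alone, partly hidden by the gripper, gave about -172.1°.
  - The grip sat about 1 mm further from the pivot than the handle's stated 95 mm.
  - About 4 N along the lever and 7 N upward remained on the wrist; moving 1 mm towards the pivot did not reduce them.
- **Not checked:** I did not measure the cartridge's pressure on the window directly. I planned the moves to clear the other things, and they looked untouched in the pictures, but I did not measure each one again.
- **Refused moves:** my first three move calls were refused for missing keys, so nothing moved.

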